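Open the fume-extraction damper fully and start the fan

ROBOT

A 6-joint arm with a two-finger parallel gripper is mounted at the origin on the work surface. World frame = base frame: x ahead of the robot, y to its left, z up, the work surface at z = 0. Lengths are in m, angles in degrees, forces in N, time in s.
With the tool pointing down it reaches from about 0.325 to 0.775 m from the base axis. Payload 9.3 kg.
Tool frame: the origin (TCP) lies on the centre line of the jaws, within the pads' length; the fingertips stand 17 mm ahead of it and the grasp point (between the pads) lies 2 mm behind it (bot.tip_extent is the distance from the TCP to the fingertips, in m); z points along the fingers, y is the line along which they close (so a half turn about z gives the same grasp; the last joint's range is limited). The gripper opens to 85 mm and grips with 20 to 120 N. Pads are 22 mm wide; open, the fingers measure 114 mm over their backs; the gripper's body (76 mm by 85 mm) begins 54 mm behind the grasp point. The pads swing forward as they close: fully open they stand 13 mm farther back than shut.
Start: joints at [-72.456, 14.817, 1.232, 76.415, 0, 81.257], TCP at [0.244, -0.493, 0.248] pointing down, gripper open.
Joint ranges: [-174.27, 174.27], [-52.1, 104.24], [-59.71, 78.15], [-110.17, 111.67], [-87.03, 83.33], [-180, 180]. Speed limits (degrees/s): [127.2, 127.2, 159.86, 180, 180, 180].

INTERFACE

Orientations are given as a 3x3 rotation matrix whose columns are the frame's x, y, z axes.
In Python, from workcell import readout, imaging, bot gives the robot as it stands.
- The arm moves only by the tool send_rows, never from a script. Its argument "motion" is a list of rows, each an object of numbers: "dx", "dy", "dz": the shift along the tool's x, y, z in cm; "wx", "wy", "wz": the turn, a rotation vector about the tool's x, y, z in rad; "gripper": the closure in counts, from 0 (fully open) to 255 (shut). A call has 1 to 20 rows; each row shifts and turns the commanded pose from where the row before left it, along the tool's axes as they then stand; what a row does not reach is not made up. A row lasts 1/8 s, in which the tool goes at most 62.5 mm and 10.7 degrees, less where a joint would pass 70% of its speed; a pose out of reach is approached as far as the arm can. A call with a gripper value outside its range is refused whole. The fingers move at their own pace and stop on an object; "force" is the grip in N (left out, the last holds). Time passes only in rows, so rows that do not move let the fingers close. It gives the time, the measured TCP pose, the force, the opening and the grip force at its end, in the units of the state.
- readout.observe(): the state, without advancing time (a new reading comes with each control period).
- imaging.snapshot(name): name is "side" or "top" or "wrist"; returns (picture, depth): 420x560x3 uint8, red, green, blue; 420x560 float32, m along the optical axis (not along the pixel's ray), 0 where there is no reading.
- imaging.camera_info(name): a dict with "camera_matrix" (3x3 intrinsics, pixels), "extrinsics" (4x4, takes a point from world to camera coordinates). Camera axes: x right, y down, z forward; pixel columns grow to the right and rows downward; lengths in m; the calibration is good to about 2 mm. A picture is of the moment at which its call begins: read the wrist's pose just before it. camera_info takes no time and is no camera call; for the wrist camera it gives the pose at the moment of the call.
- bot.hand_in(): hands the job in; it is judged then, once.
The state is a dict: "t": time; "joints": joint angles; "qvel": joint speeds; "tau": joint torques, N m; "tool_pos": TCP position; "orientation": TCP orientation; "force": force on the tool from outside, world axes, zero at the start; "ft_torque": the same for the moment, N m; "grip_width": finger opening in m; "finger_force": force on a finger pad.
Only numpy, scipy, OpenCV 4.12 (cv2) and the standard library are available. Lean on these libraries where they do the work, as an engineer would, in place of code of your own. Each camera call takes 0.05 s, during which the arm holds its last target. There are 200 camera calls.

TASK

Get the fume extraction ready for welding: with a fingertip or the outside of the fingers, push the red-knobbed damper lever on top of the duct from closed, past the half-open notch, all the way to its fully open stop, never taking the knob between the fingers. Then press the green start button right in and let go; do not press it before the damper is fully open, do not press the red stop button, and leave the spray can, the steel workpiece and the hammer where they are.

Things in the scene. Friction and masses are not known exactly. Their poses are not given: they have to be found in the camera images.
- damper_unit: bench fume extractor, fixed: silver duct 100 mm in diameter lying level, top 125 mm above the bench; blue flared hood 146 mm wide at one end, its mouth 200 mm from the pivot; blue filter box 160 x 160 mm, 180 mm high at the other end, 180 to 340 mm from the pivot. Origin on the bench under the lever's pivot; y axis along the duct from hood to filter box, z up
- lever_pivot (a point): point on the upright axis of the damper lever, on top of the duct, 176 mm above the bench, level with the middle of the knob; axes as damper_unit. The white dial under the lever is 75 mm in radius, its top 134 mm above the bench
- lever_knob (a point): centre of the red upright cylindrical knob at the end of the damper lever, 24 mm in diameter and 48 mm tall (151 to 199 mm above the bench), centred 110 mm from the pivot. The steel lever bar that carries it is 16 mm wide, 149 to 155 mm above the bench. Nothing solid stands beside the knob.
- damper_lever (a joint): lever angle, rad, growing clockwise seen from above: 0 closed (across the duct, along -x of damper_unit, red mark), 0.75 half-open notch (yellow), 1.5 open at a hard stop (along +y, towards the filter box, green). A detent draws it into each of the three places; leaving the closed or half-open place takes about 5 to 6 N at the knob; from about 1.2 on it is drawn to the stop and stays
- start_top (a point): centre of the top of the green mushroom push button (start), 40 mm in diameter, its top 74 mm above the bench at rest; it stands on a fixed yellow box 75 x 75 mm and 50 mm high. Pressed straight down.
- start_button (a joint): travel of the green button in m: 0 at rest, 0.007 fully pressed, which takes about 5 N; it springs back when released.
- stop_top (a point): centre of the top of the red mushroom push button (stop), of the same size on an identical yellow box; not to be pressed. The two boxes swap places.
- stop_button (a joint): travel of the red button in m: 0 at rest, 0.007 fully pressed.
- spray_can: orange spray can with a white cap, 60 mm in diameter and 160 mm tall, standing loose beyond the duct; origin at the centre of its underside
- workpiece: loose steel disc, 150 mm in diameter and 8 mm thick, with an upright steel angle 110 mm long on it, 48 mm tall in all; origin at the centre of its underside
- hammer: wooden-handled hammer, 260 mm long, lying loose on the bench between the robot and the duct; origin under its middle, x axis along it towards the head
There are look-alikes about, which are no part of the job. Leave any turquoise or white look-alike of the part that bears stop_top alone.

How it is judged (in metres and radians):
On the way, in this order (a step that is already met when the one before it is completed fails the run):
1. the damper lever is at its fully open stop (value of joint damper_lever above 1.43 rad), for 0.2 s.
2. the green start button is pressed in (value of joint start_button above 0.005 m), for 0.02 s.
At the end, for the whole second after the job is handed in: the damper lever rests at its fully open stop (above 1.43 of 1.5 rad), the green button has been pressed at least 5 of its 7 mm after that and is out again, the red button is out, and the spray can, workpiece and hammer are within 20 mm of where they began (value of joint damper_lever above 1.43 rad and value of joint each of start_button, stop_button below 0.001 m and distance of each of spray_can, workpiece, hammer from where it was at the start of the episode below 0.02 m); the robot touches nothing.
It fails at once if the green button pressed (more than 3 mm) before the damper is fully open (value of joint start_button above 0.003 m and value of joint damper_lever below 1.4 rad).
It fails at once if the red stop button pressed (more than 3 mm) (value of joint stop_button above 0.003 m).
It fails at once if the knob taken between the fingers (horizontal distance between the grasp point and lever_knob below 0.013 m and z of the grasp point in the frame of lever_knob below 0.035 m).
It fails at once if a bystander pushed aside or lifted (more than 20 mm) (distance of any of spray_can, workpiece, hammer from where it was at the start of the episode above 0.02 m).
It fails at once if a bystander knocked over (angle between any of spray_can, workpiece's own z axis and vertical above 0.5 rad).
It also fails if it takes over 45 s, if anything falls off the work surface, if the arm or the gripper's body presses on something with over 40 N, if the wrist force passes 120 N, or if a joint passes its speed limit or range.

## Working session

There is one attempt and no reset: what is moved stays moved. The work goes in short steps, Python scripts to look and compute and a tool call to move; the robot and the scene stay as the last step left them, time stands still between calls to the robot, and variables do not carry over. Pictures are saved under pics/ and viewed, at most 10 in all, crops included, and the job is handed in when it is done.

Besides the shell and the picture viewer there is one more tool, called after "Emit:" by a JSON object that holds its "op" and its "data". send_rows: Moves the arm, as the interface text tells. Its arguments: {"type":"object","properties":{"motion":{"type":"array","items":{"type":"object","properties":{"dx":{"type":"number"},"dy":{"type":"number"},"dz":{"type":"number"},"wx":{"type":"number"},"wy":{"type":"number"},"wz":{"type":"number"},"gripper":{"type":"number"}}}},"force":{"type":"number"}},"required":["motion"]}

```bash
mkdir -p pics; cat > h.py <<'E'
import numpy as np,cv2
from workcell import readout,imaging,bot
def cam(n):
    c=imaging.camera_info(n);return np.array(c['camera_matrix']),np.array(c['extrinsics'])
def cloud(n,d):
    K,E=cam(n);v,u=np.indices(d.shape)
    p=np.stack([(u-K[0,2])/K[0,0]*d,(v-K[1,2])/K[1,1]*d,d],-1)
    return (p-E[:3,3])@E[:3,:3]
def ray(n,u,v,z):
    K,E=cam(n);r=E[:3,:3].T@np.linalg.inv(K)@[u,v,1];o=-E[:3,:3].T@E[:3,3]
    return o+r*(z-o[2])/r[2]
E
python3 - <<'E'
from h import *
for n in('top','side'):
    p,d=imaging.snapshot(n);cv2.imwrite(f'pics/{n}1.png',p[...,::-1]);np.savez(f'{n}1.npz',p=p,d=d)
    K,E=cam(n);print(n,K[0,0],-E[:3,:3].T@E[:3,3])
s=readout.observe();print(s['t'],s['tool_pos'],s['orientation'],s['force'],bot.tip_extent)
E
```

```text
top 460.4574534143937 [ 0.25230766 -0.22586818  1.69065283]
side 491.03574381437755 [-0.09131726 -1.16197326  1.37224288]
0.1 [ 0.24349871 -0.49292167  0.2477388 ] [[ 8.96598655e-01  4.42843909e-01 -3.53649515e-04]
 [ 4.42844014e-01 -8.96597975e-01  1.11821622e-03]
 [ 1.78113804e-04 -1.15920273e-03 -9.99999312e-01]] [-0.88757591  0.45936827  0.94518725] 0.017
```

View pics/top1.png

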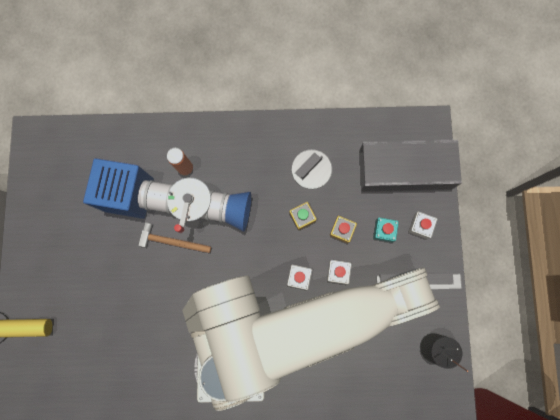

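View pics/side1.png

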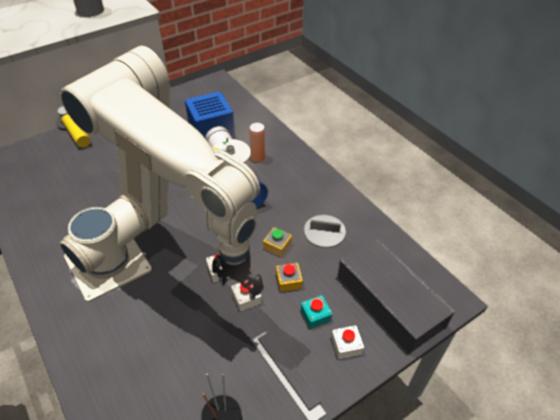

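The top view shows the green button at (303,214) and the yellow-boxed red stop at (344,228). The knob is at (178,228), the pivot near (188,198) and the filter box to the left at (115,187). The hammer lies just below the knob, at (145..210, 240). The side view agrees, though the arm hides the knob.

```bash
python3 - <<'E'
from h import *
f=np.load('top1.npz');p,d=f['p'],f['d'];h=cv2.cvtColor(p,cv2.COLOR_RGB2HSV);P=cloud('top',d)
red=((h[...,0]<8)|(h[...,0]>172))&(h[...,1]>150)&(h[...,2]>90)
grn=(h[...,0]>45)&(h[...,0]<75)&(h[...,1]>120)&(h[...,2]>80)
blue=(h[...,0]>100)&(h[...,0]<125)&(h[...,1]>150)&(h[...,2]>60)
wht=(h[...,1]<40)&(h[...,2]>150)
for nm,m in(('red',red),('grn',grn),('blue',blue),('wht',wht)):
    n,l,s,c=cv2.connectedComponentsWithStats(m.astype(np.uint8))
    for i in range(1,n):
        if s[i,4]>(12 if nm in('red','grn') else 150):
            q=P[l==i];print(nm,c[i].round(1),s[i,4],'med',np.median(q,0).round(3),'zmax',np.percentile(q[:,2],90).round(3))
print('green',ray('top',303,214,.074))
# duct tops / dial plane fit, box
reg=P[150:250,80:260].reshape(-1,3)
dial=reg[(abs(reg[:,2]-.134)<.004)];print('dial?',len(dial),dial.mean(0))
bx=reg[abs(reg[:,2]-.18)<.006].astype(np.float32);bx=bx[bx[:,1]>.3] if len(bx) else bx
print('box',len(bx),cv2.minAreaRect(np.ascontiguousarray(bx[:,:2])))
cv2.imwrite('pics/c1.png',cv2.resize(p[140:270,70:270,::-1],None,fx=4,fy=4,interpolation=cv2.INTER_CUBIC))
# hammer & can
for u,v in((145,236),(180,243),(208,249),(178,155),(188,198),(178,228)):print(u,v,P[v,u].round(3))
E
```

```text
red [427.7 222.1] 16 med [ 0.489 -0.708  0.074] zmax 0.079
wht [319.6  90.5] 76610 med [ 1.493 -0.541 -0.75 ] zmax -0.739
wht [174.4 155.3] 205 med [0.728 0.175 0.159] zmax 0.164
wht [312.4 169.8] 944 med [ 0.702 -0.311  0.008] zmax 0.013
wht [183.7 198.9] 2466 med [0.581 0.14  0.13 ] zmax 0.139
wht [302.5 214.9] 169 med [ 0.525 -0.265  0.052] zmax 0.057
wht [423.5 224.4] 330 med [ 0.481 -0.696  0.051] zmax 0.057
wht [343.4 228.6] 167 med [ 0.473 -0.411  0.052] zmax 0.058
wht [338.9 271.5] 352 med [ 0.321 -0.388  0.051] zmax 0.057
wht [299.2 276.7] 354 med [ 0.306 -0.249  0.051] zmax 0.056
wht [295.2 330.6] 16961 med [ 0.182 -0.203  0.72 ] zmax 0.752
green [ 0.52704153 -0.26767844  0.074     ]
dial? 1158 [0.57704839 0.11449368 0.13410173]
box 1826 ((0.6274471879005432, 0.38241904973983765), (0.16300532221794128, 0.1606936901807785), 78.98509216308594)
145 236 [0.468 0.31  0.024]
180 243 [0.439 0.181 0.027]
208 249 [0.415 0.079 0.024]
178 155 [0.728 0.16  0.164]
188 198 [0.575 0.122 0.167]
178 228 [0.468 0.145 0.204]
```

View pics/c1.png

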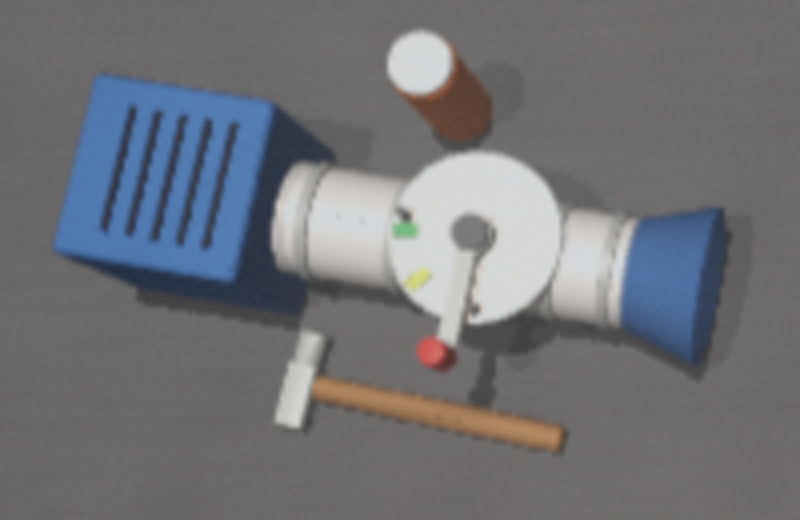

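Measured against the given sizes:
- **Filter box:** its top measures 163x161 mm, so the duct direction is (0.191, 0.982).
- **Pivot:** 260 mm back from the box centre gives (0.578, 0.127).
- **Knob:** the predicted position is (0.470, 0.148), and depth gives (0.468, 0.145), so they agree.

Next I'll shut the fingers and turn the tool so its -x face does the pushing.

Emit:
{"op": "send_rows", "data": {"motion": [{"wz": -0.18,"gripper": 255},{"wz": -0.18,"gripper": 255},{"wz": -0.18,"gripper": 255},{"wz": -0.18,"gripper": 255},{"wz": -0.18,"gripper": 255},{"wz": -0.18,"gripper": 255},{"wz": -0.18,"gripper": 255},{"wz": -0.18,"gripper": 255},{"wz": -0.18,"gripper": 255},{"wz": -0.18,"gripper": 255},{"wz": -0.18,"gripper": 255},{"wz": -0.18,"gripper": 255},{"wz": -0.18,"gripper": 255},{"wz": -0.18,"gripper": 255},{"wz": -0.18,"gripper": 255},{"wz": -0.18,"gripper": 255},{"wz": -0.18,"gripper": 255},{"wz": -0.18,"gripper": 255},{"wz": -0.18,"gripper": 255},{"wz": -0.18,"gripper": 255}]}}

```text
schema error: expected keys dx, dy, dz, wx, wy, wz, gripper
```

Emit:
{"op": "send_rows", "data": {"motion": [{"wz": -0.155},{"wz": -0.155},{"wz": -0.15}]}}

```text
schema error: expected keys dx, dy, dz, wx, wy, wz, gripper
```

```bash
cat >> h.py <<'E'
y=np.array([.191,.982,0]);x=np.array([.982,-.191,0]);piv=np.array([.578,.127,.176])
def rel(g):
    s=readout.observe();R=np.array(s['orientation']);yaw=np.degrees(np.arctan2(R[1,0],R[0,0]))
    print('t',s['t'],'tcp',np.round(s['tool_pos'],4),'yaw',yaw.round(1),'j',np.round(s['joints'],1),'F',np.round(s['force'],1),'w',s['grip_width'])
    print('shift cm',(R.T@(np.array(g)-s['tool_pos'])*100).round(2))
E
python3 -c "
from h import *
rel(piv-.11*x-.045*y+[0,0,.07])"
```

```text
t 0.1 tcp [ 0.2435 -0.4929  0.2477] yaw 26.3 j [-72.5  14.8   1.2  76.4  -0.   81.3] F [-0.9  0.5  0.9] w 0.0854588346305309
shift cm [ 45.96 -43.85   0.23]
```

Emit:
{"op": "send_rows", "data": {"motion": [{"dx": 0,"dy": 0,"dz": 0,"wx": 0,"wy": 0,"wz": -0.18,"gripper": 255},{"dx": 0,"dy": 0,"dz": 0,"wx": 0,"wy": 0,"wz": -0.18,"gripper": 255},{"dx": 0,"dy": 0,"dz": 0,"wx": 0,"wy": 0,"wz": -0.18,"gripper": 255},{"dx": 0,"dy": 0,"dz": 0,"wx": 0,"wy": 0,"wz": -0.18,"gripper": 255},{"dx": 0,"dy": 0,"dz": 0,"wx": 0,"wy": 0,"wz": -0.18,"gripper": 255},{"dx": 0,"dy": 0,"dz": 0,"wx": 0,"wy": 0,"wz": -0.18,"gripper": 255},{"dx": 0,"dy": 0,"dz": 0,"wx": 0,"wy": 0,"wz": -0.18,"gripper": 255},{"dx": 0,"dy": 0,"dz": 0,"wx": 0,"wy": 0,"wz": -0.18,"gripper": 255},{"dx": 0,"dy": 0,"dz": 0,"wx": 0,"wy": 0,"wz": -0.18,"gripper": 255},{"dx": 0,"dy": 0,"dz": 0,"wx": 0,"wy": 0,"wz": -0.18,"gripper": 255},{"dx": 0,"dy": 0,"dz": 0,"wx": 0,"wy": 0,"wz": -0.18,"gripper": 255},{"dx": 0,"dy": 0,"dz": 0,"wx": 0,"wy": 0,"wz": -0.18,"gripper": 255},{"dx": 0,"dy": 0,"dz": 0,"wx": 0,"wy": 0,"wz": -0.18,"gripper": 255},{"dx": 0,"dy": 0,"dz": 0,"wx": 0,"wy": 0,"wz": -0.18,"gripper": 255},{"dx": 0,"dy": 0,"dz": 0,"wx": 0,"wy": 0,"wz": -0.18,"gripper": 255},{"dx": 0,"dy": 0,"dz": 0,"wx": 0,"wy": 0,"wz": -0.18,"gripper": 255},{"dx": 0,"dy": 0,"dz": 0,"wx": 0,"wy": 0,"wz": -0.18,"gripper": 255},{"dx": 0,"dy": 0,"dz": 0,"wx": 0,"wy": 0,"wz": -0.18,"gripper": 255},{"dx": 0,"dy": 0,"dz": 0,"wx": 0,"wy": 0,"wz": -0.18,"gripper": 255},{"dx": 0,"dy": 0,"dz": 0,"wx": 0,"wy": 0,"wz": -0.18,"gripper": 255}]}}

```text
t: 2.6
tool_pos: [0.2435, -0.493, 0.2479]
orientation: [[-0.603, -0.797, -0.0], [-0.797, 0.603, 0.001], [-0.001, 0.001, -1.0]]
force: [-1.1, -0.8, 0.3]
grip_width: -0.0002
finger_force: 0.0
```

Emit:
{"op": "send_rows", "data": {"motion": [{"dx": 0,"dy": 0,"dz": 0,"wx": 0,"wy": 0,"wz": -0.155,"gripper": 255},{"dx": 0,"dy": 0,"dz": 0,"wx": 0,"wy": 0,"wz": -0.155,"gripper": 255},{"dx": 0,"dy": 0,"dz": 0,"wx": 0,"wy": 0,"wz": -0.15,"gripper": 255}]}}

```text
t: 2.98
tool_pos: [0.2435, -0.493, 0.2479]
orientation: [[-0.187, -0.982, -0.0], [-0.982, 0.187, 0.001], [-0.001, 0.0, -1.0]]
force: [-0.2, 0.1, 0.2]
grip_width: -0.0001
finger_force: 0.0
```

```bash
python3 -c "
from h import *
rel(piv-.11*x-.045*y+[0,0,.07])"
```

```text
t 2.975 tcp [ 0.2435 -0.493   0.2479] yaw -100.8 j [ -72.5   14.8    1.2   76.4    0.  -151.7] F [-0.2  0.1  0.2] w -0.0001317570729137288
shift cm [-62.7  -10.21   0.23]
```

Emit:
{"op": "send_rows", "data": {"motion": [{"dx": -4,"dy": -0.6,"dz": 0,"wx": 0,"wy": 0,"wz": 0,"gripper": 255},{"dx": -4,"dy": -0.6,"dz": 0,"wx": 0,"wy": 0,"wz": 0,"gripper": 255},{"dx": -4,"dy": -0.6,"dz": 0,"wx": 0,"wy": 0,"wz": 0,"gripper": 255},{"dx": -4,"dy": -0.6,"dz": 0,"wx": 0,"wy": 0,"wz": 0,"gripper": 255},{"dx": -4,"dy": -0.6,"dz": 0,"wx": 0,"wy": 0,"wz": 0,"gripper": 255},{"dx": -4,"dy": -0.7,"dz": 0,"wx": 0,"wy": 0,"wz": 0,"gripper": 255},{"dx": -4,"dy": -0.7,"dz": 0,"wx": 0,"wy": 0,"wz": 0,"gripper": 255},{"dx": -4,"dy": -0.7,"dz": 0,"wx": 0,"wy": 0,"wz": 0,"gripper": 255},{"dx": -4,"dy": -0.7,"dz": 0,"wx": 0,"wy": 0,"wz": 0,"gripper": 255},{"dx": -4,"dy": -0.7,"dz": 0,"wx": 0,"wy": 0,"wz": 0,"gripper": 255},{"dx": -4,"dy": -0.7,"dz": 0,"wx": 0,"wy": 0,"wz": 0,"gripper": 255},{"dx": -4,"dy": -0.7,"dz": 0,"wx": 0,"wy": 0,"wz": 0,"gripper": 255},{"dx": -4,"dy": -0.7,"dz": 0,"wx": 0,"wy": 0,"wz": 0,"gripper": 255},{"dx": -4,"dy": -0.7,"dz": 0,"wx": 0,"wy": 0,"wz": 0,"gripper": 255},{"dx": -4,"dy": -0.7,"dz": 0,"wx": 0,"wy": 0,"wz": 0,"gripper": 255},{"dx": -2.7,"dy": -0.2,"dz": 0,"wx": 0,"wy": 0,"wz": 0,"gripper": 255},{"dx": 0,"dy": 0,"dz": 0,"wx": 0,"wy": 0,"wz": 0,"gripper": 255}]}}

```text
t: 5.1
tool_pos: [0.4643, 0.1039, 0.2478]
orientation: [[-0.19, -0.982, -0.001], [-0.982, 0.19, 0.0], [0.0, 0.001, -1.0]]
force: [-0.4, -0.3, 0.3]
grip_width: -0.0003
finger_force: 0.0
```

```bash
python3 - <<'E'
from h import *
rel(piv-.11*x-.045*y+[0,0,.006])
p,d=imaging.snapshot('wrist');cv2.imwrite('pics/w1.png',p[...,::-1]);P=cloud('wrist',d)
h=cv2.cvtColor(p,cv2.COLOR_RGB2HSV)
m=((h[...,0]<8)|(h[...,0]>172))&(h[...,1]>150)&(h[...,2]>70)
n,l,s,c=cv2.connectedComponentsWithStats(m.astype(np.uint8))
for i in range(1,n):
    if s[i,4]>60: print(c[i],s[i],np.median(P[l==i],0),P[l==i].max(0),P[l==i].min(0))
E
```

```text
t 5.1 tcp [0.4643 0.1039 0.2478] yaw -100.9 j [  2.5   7.6  -8.1  74.3   0.  -76.6] F [-0.4 -0.3  0.3] w -0.000336096334469226
shift cm [0.07 0.28 6.58]
```

View pics/w1.png

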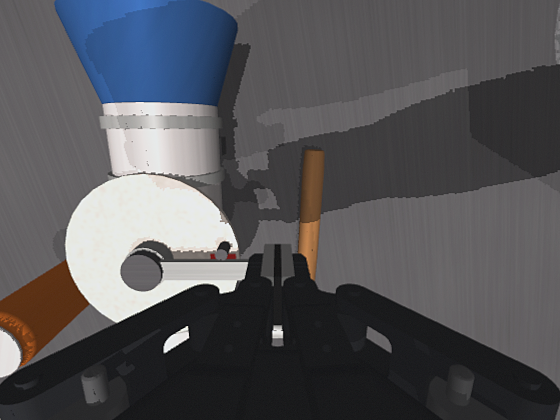

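The wrist view shows the lever bar at row 270 running under the fingers. The knob is hidden behind the fingertips, on the camera side, as expected. I'll descend and move in, then push along the arc.

Emit:
{"op": "send_rows", "data": {"motion": [{"dx": 0,"dy": 0.3,"dz": 3.3,"wx": 0,"wy": 0,"wz": 0,"gripper": 255},{"dx": 0,"dy": 0,"dz": 3.3,"wx": 0,"wy": 0,"wz": 0,"gripper": 255},{"dx": -0.9,"dy": 0,"dz": 0,"wx": 0,"wy": 0,"wz": 0,"gripper": 255},{"dx": -0.9,"dy": 0,"dz": 0,"wx": 0,"wy": 0,"wz": 0,"gripper": 255},{"dx": 0,"dy": 0,"dz": 0,"wx": 0,"wy": 0,"wz": 0,"gripper": 255}]}}

```text
t: 5.78
tool_pos: [0.4656, 0.1214, 0.1836]
orientation: [[-0.192, -0.981, 0.002], [-0.981, 0.192, 0.0], [-0.001, -0.002, -1.0]]
force: [0.6, 0.5, -0.4]
grip_width: 0.0
finger_force: 0.0
```

Emit:
{"op": "send_rows", "data": {"motion": [{"dx": -1.1,"dy": 0.2,"dz": 0,"wx": 0,"wy": 0,"wz": 0.1,"gripper": 255},{"dx": -1.1,"dy": 0.2,"dz": 0,"wx": 0,"wy": 0,"wz": 0.1,"gripper": 255},{"dx": -1.1,"dy": 0.2,"dz": 0,"wx": 0,"wy": 0,"wz": 0.1,"gripper": 255}]}}

```text
t: 6.15
tool_pos: [0.4685, 0.1537, 0.1833]
orientation: [[-0.477, -0.879, 0.001], [-0.879, 0.477, -0.002], [0.001, -0.001, -1.0]]
force: [-1.6, -4.6, 1.9]
grip_width: -0.0002
finger_force: 2.4
```

```bash
cat >> h.py <<'E'
def st():
    s=readout.observe();r=np.array(s['tool_pos'])-piv
    a=np.array([np.dot(r,-x),np.dot(r,y)]);R=np.array(s['orientation'])
    print('t',s['t'],'tool in own frame rel pivot',(R.T@r).round(4),'z',s['tool_pos'][2],'angle of y axis',np.arctan2(R[:,1]@y,-R[:,1]@x).round(3),'F',np.round(s['force'],1))
E
python3 -c "
from h import *
st()"
```

```text
t 6.15 tool in own frame rel pivot [ 0.0288  0.1089 -0.0074] z 0.18331045644253866 angle of y axis 0.305 F [-1.6 -4.6  1.9]
```

The fingers are pushing with about 5 N at the right radius, so I'll carry on along the arc.

Emit:
{"op": "send_rows", "data": {"motion": [{"dx": -1.1,"dy": 0.2,"dz": 0,"wx": 0,"wy": 0,"wz": 0.1,"gripper": 255},{"dx": -1.1,"dy": 0.2,"dz": 0,"wx": 0,"wy": 0,"wz": 0.1,"gripper": 255},{"dx": -1.1,"dy": 0.2,"dz": 0,"wx": 0,"wy": 0,"wz": 0.1,"gripper": 255},{"dx": -1.1,"dy": 0.2,"dz": 0,"wx": 0,"wy": 0,"wz": 0.1,"gripper": 255},{"dx": -1.1,"dy": 0.2,"dz": 0,"wx": 0,"wy": 0,"wz": 0.1,"gripper": 255},{"dx": -1.1,"dy": 0.2,"dz": 0,"wx": 0,"wy": 0,"wz": 0.1,"gripper": 255},{"dx": -1.1,"dy": 0.2,"dz": 0,"wx": 0,"wy": 0,"wz": 0.1,"gripper": 255},{"dx": -1.1,"dy": 0.2,"dz": 0,"wx": 0,"wy": 0,"wz": 0.1,"gripper": 255},{"dx": -1.1,"dy": 0.2,"dz": 0,"wx": 0,"wy": 0,"wz": 0.1,"gripper": 255},{"dx": -1.1,"dy": 0.2,"dz": 0,"wx": 0,"wy": 0,"wz": 0.1,"gripper": 255},{"dx": -1.1,"dy": 0.2,"dz": 0,"wx": 0,"wy": 0,"wz": 0.1,"gripper": 255},{"dx": 0,"dy": 0,"dz": 0,"wx": 0,"wy": 0,"wz": 0,"gripper": 255},{"dx": 0,"dy": 0,"dz": 0,"wx": 0,"wy": 0,"wz": 0,"gripper": 255}]}}

```text
t: 7.78
tool_pos: [0.5534, 0.2343, 0.1826]
orientation: [[-1.0, 0.02, 0.0], [0.02, 1.0, 0.0], [-0.0, 0.0, -1.0]]
force: [0.6, -0.8, -0.5]
grip_width: -0.0001
finger_force: 0.0
```

```bash
python3 - <<'E'
from h import *
st()
p,d=imaging.snapshot('top');cv2.imwrite('pics/c2.png',cv2.resize(p[140:270,70:270,::-1],None,fx=4,fy=4,interpolation=cv2.INTER_CUBIC))
E
```

```text
t 7.775 tool in own frame rel pivot [ 0.0268  0.1068 -0.0066] z 0.18264245591799352 angle of y axis 1.399 F [ 0.6 -0.8 -0.5]
```

View pics/c2.png

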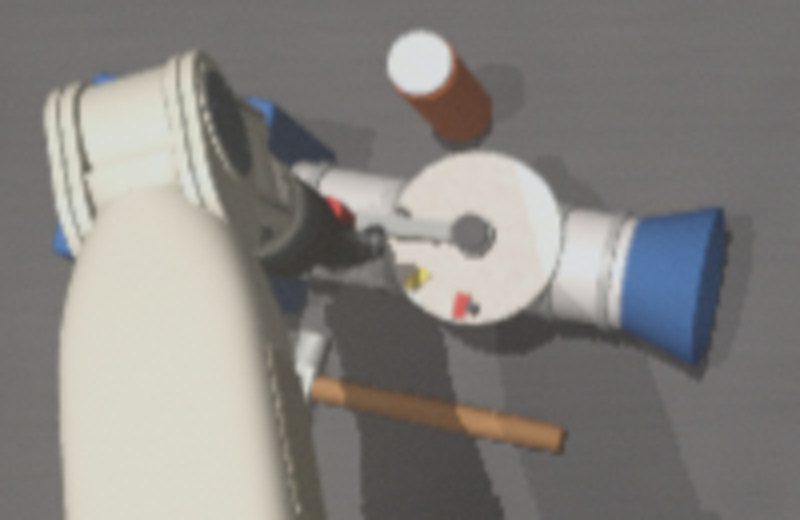

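There is no force on the tool, and the bar lies over the green mark, so the lever has snapped to its stop. The hammer and can haven't moved. I'll retreat and go over the green button.

Emit:
{"op": "send_rows", "data": {"motion": [{"dx": 1.5,"dy": 0,"dz": 0,"wx": 0,"wy": 0,"wz": 0,"gripper": 255},{"dx": 1.5,"dy": 0,"dz": -2,"wx": 0,"wy": 0,"wz": 0,"gripper": 255},{"dx": 0,"dy": 0,"dz": -4,"wx": 0,"wy": 0,"wz": 0,"gripper": 255},{"dx": 0,"dy": -4,"dz": 0,"wx": 0,"wy": 0,"wz": 0,"gripper": 255},{"dx": 0,"dy": -4,"dz": 0,"wx": 0,"wy": 0,"wz": 0,"gripper": 255},{"dx": 0,"dy": -4,"dz": 0,"wx": 0,"wy": 0,"wz": 0,"gripper": 255},{"dx": 0,"dy": -4,"dz": 0,"wx": 0,"wy": 0,"wz": 0,"gripper": 255},{"dx": 0,"dy": -4,"dz": 0,"wx": 0,"wy": 0,"wz": 0,"gripper": 255},{"dx": 0,"dy": -4,"dz": 0,"wx": 0,"wy": 0,"wz": 0,"gripper": 255},{"dx": 0,"dy": -4,"dz": 0,"wx": 0,"wy": 0,"wz": 0,"gripper": 255},{"dx": 0,"dy": -4,"dz": 0,"wx": 0,"wy": 0,"wz": 0,"gripper": 255},{"dx": 0,"dy": -4,"dz": 0,"wx": 0,"wy": 0,"wz": 0,"gripper": 255},{"dx": 0,"dy": -4,"dz": 0,"wx": 0,"wy": 0,"wz": 0,"gripper": 255},{"dx": 0,"dy": 0,"dz": 0,"wx": 0,"wy": 0,"wz": 0,"gripper": 255}]}}

```text
t: 9.57
tool_pos: [0.5137, -0.1665, 0.2436]
orientation: [[-1.0, 0.025, 0.001], [0.025, 1.0, -0.001], [-0.001, -0.001, -1.0]]
force: [0.6, 1.5, 0.3]
grip_width: 0.0001
finger_force: 0.0
```

```bash
python3 - <<'E'
from h import *
print(bot.tip_extent)
p,d=imaging.snapshot('top');a=p[140:270,70:270,::-1]
q,e=imaging.snapshot('wrist');b=q[...,::-1]
cv2.imwrite('pics/c3.png',np.vstack([cv2.resize(a,None,fx=2,fy=2),cv2.resize(b,(400,300))]))
for n,im,dd in(('top',p,d),('wrist',q,e)):
    h=cv2.cvtColor(im,cv2.COLOR_RGB2HSV);P=cloud(n,dd)
    m=(h[...,0]>45)&(h[...,0]<80)&(h[...,1]>110)&(h[...,2]>60)
    k,l,s,c=cv2.connectedComponentsWithStats(m.astype(np.uint8))
    for i in range(1,k):
        if s[i,4]>15: print(n,c[i],s[i],np.median(P[l==i],0).round(4),ray(n,*c[i],.071).round(4))
# lever knob
h=cv2.cvtColor(p,cv2.COLOR_RGB2HSV);P=cloud('top',d)
m=((h[...,0]<8)|(h[...,0]>172))&(h[...,1]>110)&(P[...,2]>.19)&(P[...,2]<.21)
r=ray('top',*np.argwhere(m).mean(0)[::-1],.199)-piv if m.any() else None
print(m.sum(),r,np.arctan2(r@y,-(r@x)) if r is not None else '')
rel([.527,-.267,.1])
E
```

```text
0.017
wrist [178.74408414 209.61875548] [ 160  191   39   38 1141] [ 0.526  -0.2638  0.0735] [ 0.5268 -0.2647  0.071 ]
31 [0.01250921 0.10802209 0.023     ] 1.4939826026924012
t 9.675 tcp [ 0.5139 -0.1645  0.2434] yaw 178.7 j [-26.7  13.8  -0.8  75.3   0.  -25.3] F [ 0.3 -0.  -0.1] w -0.00020764138549524434
shift cm [ -1.53 -10.22  14.34]
```

View pics/c3.png

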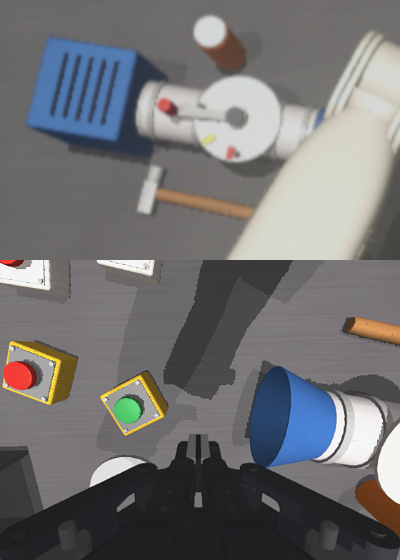

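The lever measures 1.494 rad, so it is at the stop. The wrist view puts the green button at (0.526, -0.264, 0.0735), which matches the given height. I'll move over it and press.

Emit:
{"op": "send_rows", "data": {"motion": [{"dx": -0.5,"dy": -3.4,"dz": 0,"wx": 0,"wy": 0,"wz": 0,"gripper": 255},{"dx": -0.5,"dy": -3.4,"dz": 0,"wx": 0,"wy": 0,"wz": 0,"gripper": 255},{"dx": -0.5,"dy": -3.2,"dz": 0,"wx": 0,"wy": 0,"wz": 0,"gripper": 255},{"dx": 0,"dy": 0,"dz": 4,"wx": 0,"wy": 0,"wz": 0,"gripper": 255},{"dx": 0,"dy": 0,"dz": 4,"wx": 0,"wy": 0,"wz": 0,"gripper": 255},{"dx": 0,"dy": 0,"dz": 4,"wx": 0,"wy": 0,"wz": 0,"gripper": 255},{"dx": 0,"dy": 0,"dz": 2.4,"wx": 0,"wy": 0,"wz": 0,"gripper": 255},{"dx": 0,"dy": 0,"dz": 0,"wx": 0,"wy": 0,"wz": 0,"gripper": 255}]}}

```text
t: 10.68
tool_pos: [0.5266, -0.2633, 0.0975]
orientation: [[-1.0, 0.021, -0.002], [0.021, 1.0, 0.002], [0.002, 0.002, -1.0]]
force: [0.1, -0.2, 0.3]
grip_width: -0.0002
finger_force: 0.0
```

Emit:
{"op": "send_rows", "data": {"motion": [{"dx": 0,"dy": 0,"dz": 0.5,"wx": 0,"wy": 0,"wz": 0,"gripper": 255},{"dx": 0,"dy": 0,"dz": 0.5,"wx": 0,"wy": 0,"wz": 0,"gripper": 255},{"dx": 0,"dy": 0,"dz": 0.2,"wx": 0,"wy": 0,"wz": 0,"gripper": 255},{"dx": 0,"dy": 0,"dz": 0,"wx": 0,"wy": 0,"wz": 0,"gripper": 255}]}}

```text
t: 11.18
tool_pos: [0.5277, -0.2653, 0.0868]
orientation: [[-1.0, 0.023, 0.001], [0.023, 1.0, -0.0], [-0.001, -0.0, -1.0]]
force: [2.7, 1.3, 3.3]
grip_width: -0.0001
finger_force: 1.7
```

Emit:
{"op": "send_rows", "data": {"motion": [{"dx": 0,"dy": 0,"dz": 0.2,"wx": 0,"wy": 0,"wz": 0,"gripper": 255},{"dx": 0,"dy": 0,"dz": 0.2,"wx": 0,"wy": 0,"wz": 0,"gripper": 255},{"dx": 0,"dy": 0,"dz": 0,"wx": 0,"wy": 0,"wz": 0,"gripper": 255}]}}

```text
t: 11.55
tool_pos: [0.5277, -0.2654, 0.0839]
orientation: [[-1.0, 0.023, 0.002], [0.023, 1.0, -0.001], [-0.002, -0.001, -1.0]]
force: [-0.3, 3.8, 17.7]
grip_width: 0.0004
finger_force: 8.4
```

The force rose to 17.7 N with the tip at 0.067 m, so the button is on its end stop. Releasing and lifting clear.

Emit:
{"op": "send_rows", "data": {"motion": [{"dx": 0,"dy": 0,"dz": -1,"wx": 0,"wy": 0,"wz": 0,"gripper": 255},{"dx": 0,"dy": 0,"dz": -4,"wx": 0,"wy": 0,"wz": 0,"gripper": 255},{"dx": 0,"dy": 0,"dz": -5,"wx": 0,"wy": 0,"wz": 0,"gripper": 255},{"dx": 0,"dy": 0,"dz": -4,"wx": 0,"wy": 0,"wz": 0,"gripper": 255},{"dx": 0,"dy": 0,"dz": 0,"wx": 0,"wy": 0,"wz": 0,"gripper": 255},{"dx": 0,"dy": 0,"dz": 0,"wx": 0,"wy": 0,"wz": 0,"gripper": 255}]}}

```text
t: 12.3
tool_pos: [0.5266, -0.2651, 0.2213]
orientation: [[-1.0, 0.023, -0.002], [0.023, 1.0, 0.001], [0.002, 0.001, -1.0]]
force: [0.5, -0.3, -0.6]
grip_width: 0.0
finger_force: 0.0
```

```bash
python3 - <<'E'
from h import *
p,d=imaging.snapshot('top')
h=cv2.cvtColor(p,cv2.COLOR_RGB2HSV);P=cloud('top',d)
m=((h[...,0]<8)|(h[...,0]>172))&(h[...,1]>110)&(P[...,2]>.19)&(P[...,2]<.21)
r=ray('top',*np.argwhere(m).mean(0)[::-1],.199)-piv
a=np.arctan2(r@y,-(r@x));s=readout.observe();print(a,s['t'],s['tool_pos'],s['force'])
if a>1.44: print(bot.hand_in())
E
```

```text
1.4939826026924012 12.35 [ 0.52655792 -0.26502422  0.22086741] [0.28327238 0.47443089 0.37676456]
the job is handed in; nothing more can be done
None
```

The job is handed in at 12.35 s (verdict not shown): the damper lever measured 1.49 rad, at its open stop, then the green button was pressed to its end stop and released, and the robot touched none of the red stop button, spray can, workpiece or hammer.

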